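# Ready the inspection microscope

## Robot

A 6-joint arm with a two-finger parallel gripper is mounted at the origin on a cart in front of the work surface, level with it; the furniture and walls round the work are solid. World frame = base frame: x ahead of the robot, y to its left, z up, the work surface at z = 0. Lengths are in m, angles in degrees, forces in N, time in s.
With the tool pointing down it reaches from about 0.3 to 0.75 m from the base axis. Payload 8.5 kg.
Tool frame: the origin (TCP) lies between the finger pads; the fingertips stand 22 mm ahead of it and the grasp point (between the pads) lies 3 mm ahead of it (env.nose_length is the distance from the TCP to the fingertips, in m); z points along the fingers, x is the direction in which the jaws open and shut, and the axes are right-handed (so a half turn about z gives the same grasp; the last joint's range is limited). The gripper opens to 85 mm and grips with 20 to 120 N. Pads are 22 mm wide; open, the fingers measure 114 mm over their backs; the gripper's body (76 mm by 85 mm) begins 54 mm behind the grasp point. The pads swing forward as they close: fully open they stand 13 mm farther back than shut.
Start: joints at [-80.69, 21.807, 74.336, -0, 83.858, -12.336], TCP at [0.203, -0.511, 0.253] pointing down, gripper open.
Joint ranges: [-178.18, 178.18], [-50.72, 133.34], [12.68, 142.11], [-81.47, 261.47], [9.98, 163.14], [-165.26, 165.26]. Speed limits (degrees/s): [136.94, 136.94, 180, 180, 180, 180].

## Interface

Orientations are given as a 3x3 rotation matrix whose columns are the frame's x, y, z axes.
In Python, from rig import env gives the robot as it stands.
- The arm moves only by the tool arm_command, never from a script. Its argument "steps" is a list of rows, each an object with "delta_pos": the shift along the world's x, y, z in mm, a list of three; "dr": the turn, a rotation vector about the world's x, y, z in degrees, a list of three. In form: [{"delta_pos": [dx, dy, dz], "dr": [wx, wy, wz]}, ...]. A call has 1 to 20 rows; each row shifts and turns the commanded pose from where the row before left it; what a row does not reach is not made up. A row lasts 1/10 s, in which the tool goes at most 50 mm and 8.59 degrees, less where a joint would pass 70% of its speed; a pose out of reach is approached as far as the arm can. A call with a gripper value outside its range is refused whole. "grip" is the opening, from 0 (shut) to 1 (fully open), set as the call begins (left out, the last holds). The fingers move at their own pace and stop on an object; "squeeze" is the grip in N (left out, the last holds). Time passes only in rows, so rows that do not move let the fingers close. It gives the time, the measured TCP pose, the force and the opening at its end, in the units of the state.
- env.observe(): the state, without advancing time (a new reading comes with each control period).
- env.get_image(name): name is "scene" or "top"; returns the picture (400x640x3 uint8, blue, green, red); there is no depth.
- env.get_calibration(name): a dict with "fx", "fy", "cx", "cy" (pixels), "k1" (the pictures are not rectified: a ray, as slopes to the right and down, at radius r is drawn at 1 + k1 r^2 times it, then the intrinsics apply), "view" (4x4, takes a point from world to camera coordinates). Camera axes: x right, y up, looking along -z (the intrinsics and any distortion apply to the point x, -y, -z); pixel columns grow to the right and rows downward; lengths in m; the calibration is good to about 2 mm. A picture is of the moment at which its call begins. get_calibration takes no time and is no camera call.
- env.close_job(): hands the job in, once; it reports no verdict.
The state is a dict: "time_s": time; "q": joint angles; "qvel": joint speeds; "joint_efforts": joint torques, N m; "position": TCP position; "tool_rot": TCP orientation; "ft_force": force on the tool from outside, world axes, zero at the start; "wrist_torque": the same for the moment, N m; "grip_width": finger opening in m.
Only numpy, scipy, OpenCV 4.12 (cv2) and the standard library are available. Lean on these libraries where they do the work, as an engineer would, in place of code of your own. Each camera call takes 0.05 s, during which the arm holds its last target. There are 200 camera calls.

## Task

Get the small inspection microscope ready for checking the ring: pull the dust cap off its slanted eyepiece and stand it, open end down, in the shallow steel tray without dropping it. Also slide the ring carriage in under the lens, all the way home to its stop.

Things in the scene. Friction and masses are not known exactly. Their poses are not given: they have to be found in the camera images.
- scope: small grey one-eyed microscope, fixed, base 165 x 112 mm, 245 mm high with its cap. Origin: centre of its underside; z up, -x to its front. Its one eyepiece slants forward, 40 degrees from vertical, axis (-0.643, 0, 0.766) in this frame. The lens axis is vertical at x = -20 mm; the head round it (58 x 58 mm) spans heights 138 to 188 mm, a lock screw sticks 9 mm out of its -y side
- cap: the dust cap again (see cap_mid): origin at the centre of its open end, z along its axis to the closed end
- cap_mid (a point): centre of the black ribbed dust cap on the eyepiece: 39 mm across, 28 mm tall, 20 to 45 g; on its axis, 14 mm from either end; z to the closed end (first along the eyepiece). Spring balls hold its inner lip: 5 to 15 N straight along the axis free it and, halfway, they push it off; clear of the 26 mm thick sleeve after 25 mm. Below its open end: a collar, also 39 mm, 10 mm long, then a 33 mm tube
- carriage (a joint): how far the ring carriage is pushed in, m: 0 drawn out, 0.055 home on its hard stop, ring under the lens. Slides level along the microscope's +y, rubs with about 2.5 N and stays where it is left
- knob_grip (a point): grip of the carriage's upright knob: black ribbed post, 15 mm thick, on the carriage's outer end at the microscope's -y side; on its axis, 10 mm under its top, 83 mm above the board, 26 mm above the flat steel plate (54 mm wide) it stands on. Axes as the microscope's: push along +y. When home it stands 105 mm from the lens axis
- tray: shallow steel tray, fixed, 180 x 110 mm outside, walls 10 mm high and 2.5 mm thick, floor 2.5 mm thick. Origin: centre of its underside; x along its long side, z up. Two small polishing wheels on 45 mm shanks lie in its +x half
- tray_clear (a point): point on the tray's floor (2.5 mm above the board) in the middle of its clear half, 40 mm from the tray's centre toward its -x end; a good spot for the cap
- stereo (a point): obstacle, leave alone: middle of the underside of the big stereo microscope that hangs over the board between the small one and the tray, 190 mm above the board, always there. It spans 65 mm toward the robot (-x) and 70 mm away from it (its boom goes on behind), 95 mm to either side (y), and up from this height; carry things round it on the robot's side
There are look-alikes about, which are no part of the job. Of the things like the cap, leave any that is orange; of the rest the larger one is meant.

How it is judged:
By the outcome, as a careful person would: the job done as asked, in the order asked, and still so for the second after the job is handed in, with the robot touching nothing.
It also fails if it takes over 58 s, if anything falls off the work surface, if the arm or the gripper's body presses on something with over 40 N, if the wrist force passes 120 N, or if a joint passes its speed limit or range.

## Working session

There is one attempt and no reset: what is moved stays moved. The work goes in short steps, Python scripts to look and compute and a tool call to move; the robot and the scene stay as the last step left them, time stands still between calls to the robot, and variables do not carry over. Pictures are saved under pics/ and viewed, about 8 in all and at most 12, crops included, and the job is handed in when it is done.

Besides the shell and the picture viewer there is one more tool, called after "Call:" as name([rows], argument=value, ...), one row to a line, values as JSON. arm_command: Moves the arm, as the interface text tells. Its arguments: {"type":"object","properties":{"steps":{"type":"array"},"grip":{"type":"number"},"squeeze":{"type":"number"}},"required":["steps"]}

```bash
mkdir -p pics; ls; python3 - <<'E'
from rig import env
import cv2
for n in("scene","top"):
    cv2.imwrite(f"pics/{n}0.png",env.get_image(n)); c=env.get_calibration(n); print(n,c)
s=env.observe(); print(s["time_s"],s["position"],s["tool_rot"],s["ft_force"],s["grip_width"],env.nose_length)
E
```

```text
pics
scene {'fx': 371.8762928688284, 'fy': 371.8762928688284, 'cx': 322.1387303525349, 'cy': 198.45999612742594, 'k1': -0.030595204028411673, 'view': array([[-0.9011841 , -0.43326119, -0.0123271 ,  0.43140547],
       [ 0.17575332, -0.39126893,  0.90333792, -0.21056431],
       [-0.39620447,  0.81190724,  0.42875243, -0.95781327],
       [ 0.        ,  0.        ,  0.        ,  1.        ]])}
top {'fx': 417.90850961186095, 'fy': 417.90850961186095, 'cx': 319.4994382183469, 'cy': 197.12830619258247, 'k1': 0.0254596698772771, 'view': array([[-2.06367190e-02, -9.99271354e-01,  3.21074139e-02,
        -4.20959338e-04],
       [ 9.90364324e-01, -1.60330091e-02,  1.37555257e-01,
        -5.04043688e-01],
       [-1.36940249e-01,  3.46367264e-02,  9.89973568e-01,
        -1.01715700e+00],
       [ 0.00000000e+00,  0.00000000e+00,  0.00000000e+00,
         1.00000000e+00]])}
0.1 [ 0.20285708 -0.51097528  0.25277974] [[ 3.68882903e-01 -9.29475859e-01 -1.73775868e-04]
 [-9.29475023e-01 -3.68882812e-01  1.28526911e-03]
 [-1.25872954e-03 -3.12593473e-04 -9.99999159e-01]] [0.75681412 0.13456434 0.32120688] 0.0856237002638253 0.022
```

View pics/scene0.png

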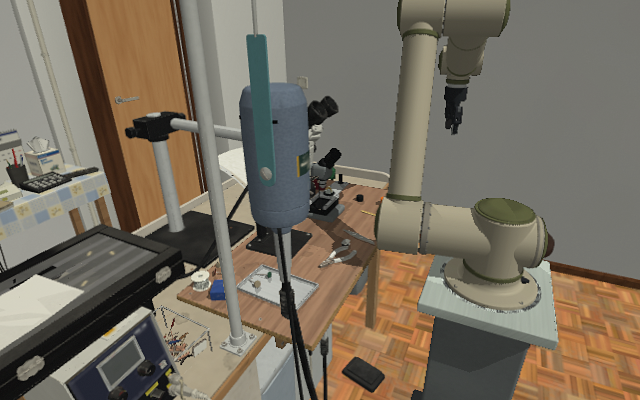

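View pics/top0.png

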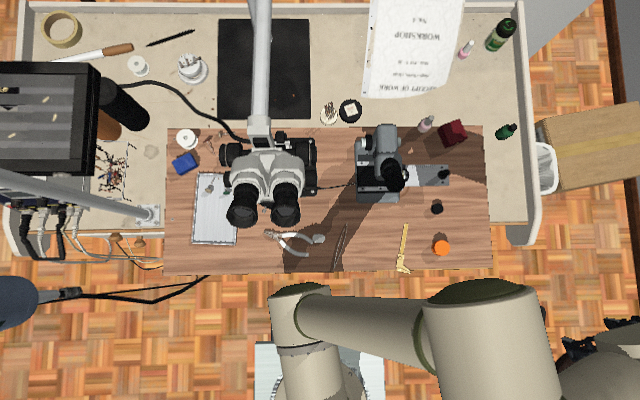

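The scene view shows the blue-grey stereo microscope in front of the small scope (about 325,180), with the tray at (280,287). The top view shows the scope at (385,165), its cap at about (393,175), the carriage and knob at (445,175), loose look-alikes at (437,207) and orange (442,248), and the tray at (215,207). I'll enlarge these areas.

```bash
python3 - <<'E'
import cv2,numpy as np
t=cv2.imread("pics/top0.png");s=cv2.imread("pics/scene0.png")
z=lambda im,x,y,w,h,k:cv2.resize(im[y:y+h,x:x+w],None,fx=k,fy=k,interpolation=cv2.INTER_CUBIC)
cv2.imwrite("pics/a.png",np.hstack([z(t,345,115,115,100,4)[:, :],z(s,295,140,85,100,4)]))  # 460+340
cv2.imwrite("pics/b.png",np.hstack([z(t,183,160,80,100,5),z(s,228,250,80,100,5)]))
E
```

```text
(no output)
```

View pics/a.png

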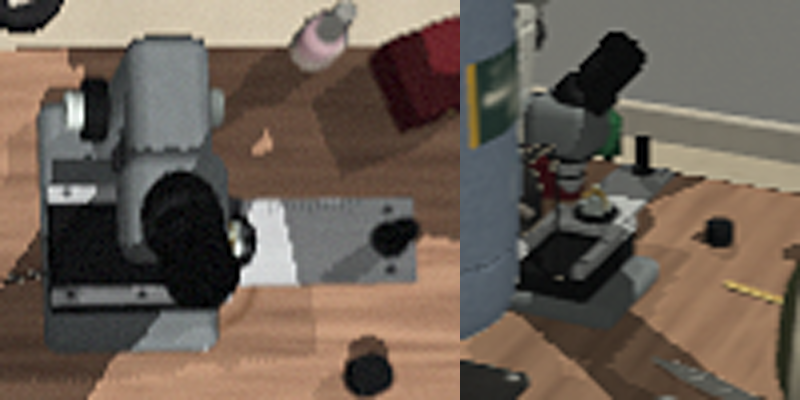

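View pics/b.png

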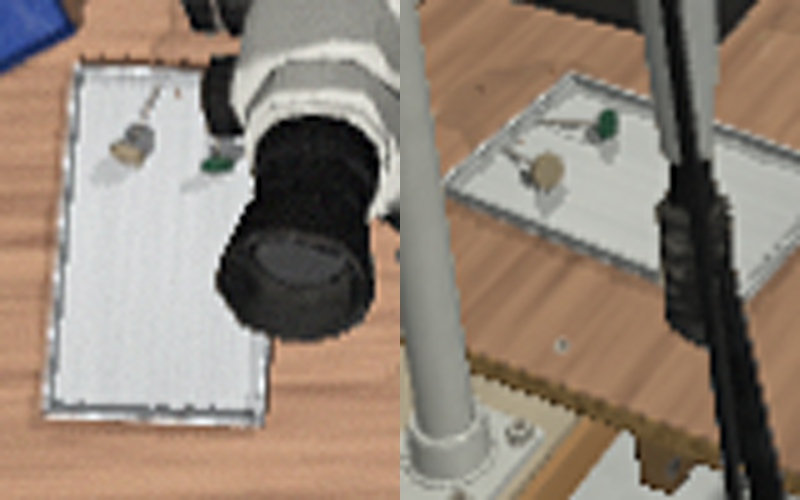

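The enlargements show the knob top at top (447.5,172) and scene (340.5,174.5). The capped eyepiece is at about scene (448,159) in crop terms, and the tray corners are clear. The clear half of the tray is the half nearer the robot. Next is a finer zoom of the cap, plus camera positions and a first triangulation.

```bash
cat > h.py <<'E'
import numpy as np,cv2
from scipy.optimize import least_squares
from rig import env
C={n:env.get_calibration(n) for n in("scene","top")}
def proj(n,P):
    c=C[n];P=np.atleast_2d(P);p=P@c["view"][:3,:3].T+c["view"][:3,3]
    u=p[:,0]/-p[:,2];v=-p[:,1]/-p[:,2];f=1+c["k1"]*(u*u+v*v)
    return np.c_[c["cx"]+c["fx"]*u*f,c["cy"]+c["fy"]*v*f]
def tri(**px):
    r=least_squares(lambda X:np.concatenate([(proj(n,X)[0]-px[n]) for n in px]),[.5,0,.1]);return r.x,np.abs(r.fun).max()
def onz(n,px,z):
    r=least_squares(lambda X:proj(n,[*X,z])[0]-px,[.5,0]);return r.x
E
python3 - <<'E'
from h import *
np.set_printoptions(precision=4,suppress=True)
for n in C: print(n,-C[n]["view"][:3,:3].T@C[n]["view"][:3,3])
print("knob",tri(top=(447.5,172),scene=(340.5,174.5)))
o=lambda x,y:(183+x/5,160+y/5)
for p in [(77,62),(45,415),(263,424)]: print("tray",onz("top",o(*p),.010))
t=cv2.imread("pics/top0.png");s=cv2.imread("pics/scene0.png")
z=lambda im,x,y,w,h,k:cv2.resize(im[y:y+h,x:x+w],None,fx=k,fy=k,interpolation=cv2.INTER_CUBIC)
im=np.hstack([z(t,376,150,40,50,10),z(s,313,142,40,50,10)])
im=np.clip(im.astype(float)*2.2,0,255)
cv2.imwrite("pics/c.png",im)
E
```

```text
scene [0.0463 0.8822 0.6062]
top [0.3599 0.0267 1.0763]
knob (array([ 0.5538, -0.3204,  0.0864]), np.float64(0.24207487877572476))
tray [0.5765 0.2993]
tray [0.3965 0.3117]
tray [0.3897 0.2032][ WARN:0@1.084] global loadsave.cpp:1063 imwrite_ Unsupported depth image for selected encoder is fallbacked to CV_8U.
```

View pics/c.png

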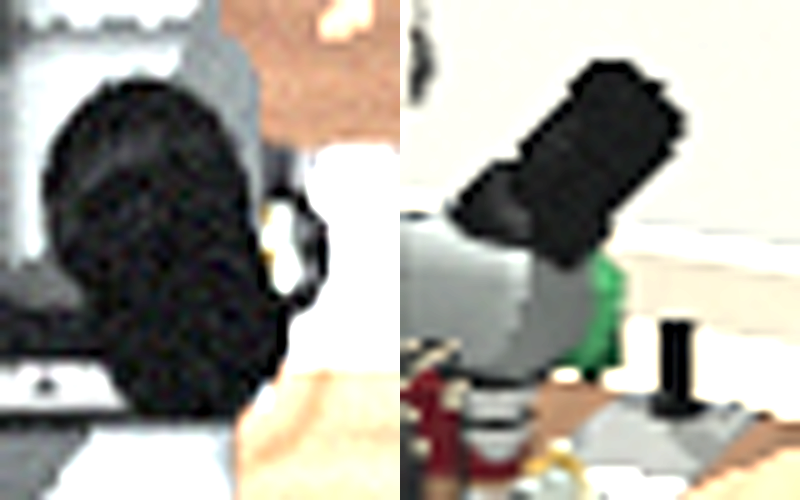

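```bash
python3 - <<'E'
from h import *
np.set_printoptions(precision=4,suppress=True)
o=lambda x,y:(345+x/4,115+y/4)
for p in [(245,200),(410,198),(415,282),(285,285)]: print("plate",onz("top",o(*p),.057))
for p in [(45,345),(215,350),(40,108)]: print("base",[onz("top",o(*p),z) for z in(.01,.025)])
kt,_=tri(top=(447.6,172.2),scene=(340.6,174.2)); print("knob",kt)
# hull fit of cap+collar cylinder
th=np.linspace(0,2*np.pi,120)
def cyl(e,yaw,L=.038,tilt=40,r=.0195):
    a=np.radians(yaw);t=np.radians(tilt)
    R=np.array([[np.cos(a),-np.sin(a),0],[np.sin(a),np.cos(a),0],[0,0,1]])
    ax=R@[-np.sin(t),0,np.cos(t)];u=R@[0,1,0];v=np.cross(ax,u)
    d=r*(np.cos(th)[:,None]*u+np.sin(th)[:,None]*v)
    return np.r_[e+d,e-L*ax+d],e-.014*ax
def feats(e,yaw):
    P,_=cyl(e,yaw);s=proj("scene",P);t=proj("top",P)
    sup=lambda q,d:(q@np.array(d)).max()
    k=2**-.5
    return np.array([sup(s,(0,-1)),sup(s,(1,0)),sup(s,(-k,-k)),sup(s,(k,k)),sup(s,(0,1)),sup(t,(0,1)),sup(t,(1,0)),sup(t,(k,k))])
S=lambda x,y:np.array((313+(x-400)/10-.0,142+y/10));T=lambda x,y:np.array((376+x/10,150+y/10));k=2**-.5
obs=np.array([-S(610,58)[1],S(687,120)[0],-k*S(550,115).sum(),k*S(640,190).sum(),S(570,270)[1],T(190,418)[1],T(287,330)[0],k*T(265,385).sum()])
for yaw in (None,-6,-3,0,3,6):
    f=(lambda p:feats(p[:3],p[3]*100)-obs) if yaw is None else (lambda p:feats(p[:3],yaw)-obs)
    r=least_squares(f,[.45,-.2,.23]+([0] if yaw is None else []))
    print(yaw,r.x,r.fun.round(1),cyl(r.x[:3],yaw if yaw is not None else r.x[3]*100)[1])
E
```

```text
plate [ 0.5786 -0.2279]
plate [ 0.5783 -0.332 ]
plate [ 0.5249 -0.3318]
plate [ 0.5243 -0.2503]
base [array([ 0.4951, -0.1052]), array([ 0.4932, -0.1034])]
base [array([ 0.49  , -0.2153]), array([ 0.4882, -0.2119])]
base [array([ 0.6523, -0.107 ]), array([ 0.6482, -0.1052])]
knob [ 0.5531 -0.3201  0.0878]
None [ 0.5032 -0.1626  0.223   0.1105] [-1.7 -0.7 -0.1  1.  -2.6  0.2  0.1 -0.3] [ 0.512  -0.1608  0.2123]
-6 [ 0.5036 -0.1615  0.2222] [-1.7 -0.6 -0.2  1.1 -2.7 -0.  -0.  -0.1] [ 0.5126 -0.1625  0.2115]
-3 [ 0.5035 -0.1617  0.2224] [-1.7 -0.6 -0.2  1.1 -2.7 -0.  -0.  -0.2] [ 0.5125 -0.1621  0.2116]
0 [ 0.5034 -0.1618  0.2225] [-1.7 -0.6 -0.2  1.  -2.6  0.   0.  -0.2] [ 0.5124 -0.1618  0.2118]
3 [ 0.5033 -0.162   0.2226] [-1.7 -0.6 -0.2  1.  -2.6  0.1  0.  -0.2] [ 0.5123 -0.1615  0.2119]
6 [ 0.5032 -0.1622  0.2228] [-1.7 -0.6 -0.2  1.  -2.6  0.1  0.1 -0.3] [ 0.5122 -0.1612  0.2121]
```

```bash
python3 - <<'E'
from h import *
np.set_printoptions(precision=4,suppress=True)
th=np.linspace(0,2*np.pi,120)
def cyl(e,L,r=.0195,t=np.radians(40)):
    ax=np.array([-np.sin(t),0,np.cos(t)]);u=np.array([0,1.,0]);v=np.cross(ax,u)
    d=r*(np.cos(th)[:,None]*u+np.sin(th)[:,None]*v)
    return np.r_[e+d,e-L*ax+d]
sup=lambda q,d:(q@np.array(d)).max()
k=2**-.5
def feats(p):
    P=cyl(p[:3],p[3]);s=proj("scene",P);t=proj("top",P)
    return np.array([sup(s,(0,-1)),sup(s,(1,0)),sup(s,(-k,-k)),sup(s,(k,k)),sup(s,(0,1)),sup(t,(0,1)),sup(t,(1,0)),sup(t,(k,k))])
S=lambda x,y:np.array((313+(x-400)/10,142+y/10));T=lambda x,y:np.array((376+x/10,150+y/10))
obs=np.array([-S(610,58)[1],S(687,120)[0],-k*S(550,115).sum(),k*S(640,190).sum(),S(570,270)[1],T(190,418)[1],T(287,330)[0],k*T(265,385).sum()])
r=least_squares(lambda p:feats(p)-obs,[.45,-.2,.23,.04]);print(r.x,r.fun.round(1), "mid",r.x[:3]-.014*np.array([-.643,0,.766]))
print("ste eyepieces",tri(top=(285,210),scene=(332,102)),tri(top=(248,207),scene=(318,113)))
tc=onz("top",(183+77/5,160+62/5),.01);bl=onz("top",(183+45/5,160+415/5),.01);br=onz("top",(183+263/5,160+424/5),.01)
c=(tc+br)/2;d=(tc-bl)/np.linalg.norm(tc-bl);print("tray",c,np.degrees(np.arctan2(d[1],d[0])),"clear",c-.04*d)
# overlays: predicted cap outline, stereo box, tray clear ring
t=cv2.imread("pics/top0.png");s=cv2.imread("pics/scene0.png")
def big(n,im,x,y,w,h,f,sets):
    im=cv2.resize(im[y:y+h,x:x+w],None,fx=f,fy=f,interpolation=cv2.INTER_CUBIC)
    for P,col in sets:
        q=((proj(n,P)-[x,y]+.5)*f).astype(int)
        cv2.polylines(im,[q],True,col,1)
    return im
P=cyl(r.x[:3],.028);K=np.array([.5525,-.320,0])+np.c_[.0075*np.cos(th),.0075*np.sin(th),0*th+.093]
Kb=K-[0,0,.036]
B=np.array([[-.0825,-.056,0],[-.0825,.056,0],[.0825,.056,0],[.0825,-.056,0]])+[.572,-.16,0]
cl=np.r_[c-.04*d,.0025]+np.c_[.0195*np.cos(th),.0195*np.sin(th),0*th]
sets=[(P[:120],(0,255,255)),(P[120:],(0,0,255)),(K,(0,255,0)),(Kb,(0,255,0)),(B,(255,0,255)),(cl,(255,0,0))]
im=np.hstack([big("top",t,345,115,115,120,4,sets)[:480],big("scene",s,300,140,85,120,4,sets)])
cv2.imwrite("pics/d.png",im)
E
```

```text
[ 0.502  -0.1607  0.228   0.059 ] [-0.2 -0.4  0.7  0.4 -0.   0.3  0.1  0. ] mid [ 0.511  -0.1607  0.2173]
ste eyepieces (array([0.427 , 0.0567, 0.4331]), np.float64(2.9402184639603206)) (array([0.4345, 0.1156, 0.4179]), np.float64(2.546837308555041))
tray [0.4831 0.2513] -3.93423341129781 clear [0.4432 0.254 ]
```

View pics/d.png

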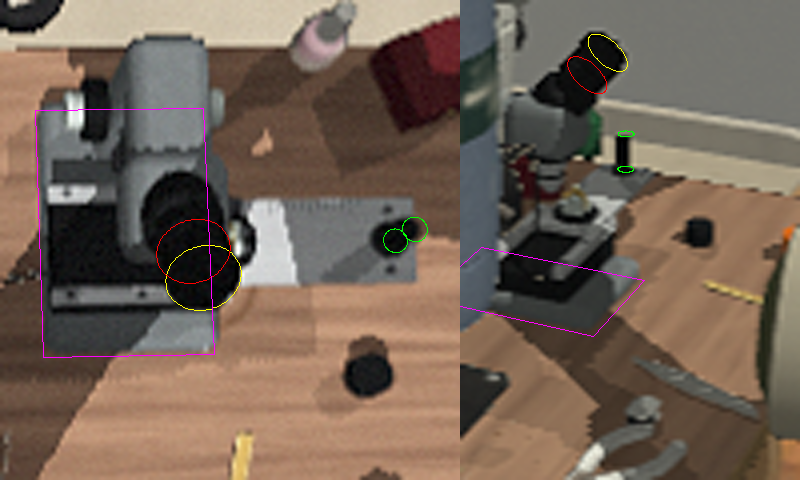

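The overlay fits: base, cap and knob outlines all land within about 2 px, with the cap at about (.511,-.160,.22), the knob at about (.5525,-.317) and the tray's clear spot at (.443,.254). Moving to a pre-grasp on the eyepiece axis.

Call:
arm_command([
  {"delta_pos":[12.4,17.5,2],"dr":[0,0,-2.16]},
  {"delta_pos":[12.4,17.5,2],"dr":[0,0,-2.16]},
  {"delta_pos":[12.4,17.5,2],"dr":[0,0,-2.16]},
  {"delta_pos":[12.4,17.5,2],"dr":[0,0,-2.16]},
  {"delta_pos":[12.4,17.5,2],"dr":[0,0,-2.16]},
  {"delta_pos":[12.4,17.5,2],"dr":[0,0,-2.16]},
  {"delta_pos":[12.4,17.5,2],"dr":[0,0,-2.16]},
  {"delta_pos":[12.4,17.5,2],"dr":[0,0,-2.16]},
  {"delta_pos":[12.4,17.5,2],"dr":[0,0,-2.16]},
  {"delta_pos":[12.4,17.5,2],"dr":[0,0,-2.16]},
  {"delta_pos":[12.3,17.6,2.1],"dr":[0,-4,0]},
  {"delta_pos":[12.3,17.6,2.1],"dr":[0,-4,0]},
  {"delta_pos":[12.3,17.6,2.1],"dr":[0,-4,0]},
  {"delta_pos":[12.3,17.6,2.1],"dr":[0,-4,0]},
  {"delta_pos":[12.3,17.6,2.1],"dr":[0,-4,0]},
  {"delta_pos":[12.3,17.6,2.1],"dr":[0,-4,0]},
  {"delta_pos":[12.3,17.6,2.1],"dr":[0,-4,0]},
  {"delta_pos":[12.3,17.6,2.1],"dr":[0,-4,0]},
  {"delta_pos":[12.3,17.6,2.1],"dr":[0,-4,0]},
  {"delta_pos":[12.3,17.6,2.1],"dr":[0,-4,0]},
], grip=1, squeeze=30)

```text
time_s: 2.1
position: [0.4501, -0.1595, 0.2943]
tool_rot: [[0.0, -0.764, 0.645], [-1.0, -0.0, -0.0], [0.0, -0.645, -0.764]]
ft_force: [1.4, 0.6, -0.4]
grip_width: 0.0855
```

Call:
arm_command([
  {"delta_pos":[0,0,0],"dr":[0,0,0]},
  {"delta_pos":[0,0,0],"dr":[0,0,0]},
])

```text
time_s: 2.3
position: [0.4497, -0.1603, 0.2942]
tool_rot: [[0.001, -0.767, 0.642], [-1.0, -0.001, 0.0], [0.001, -0.642, -0.767]]
ft_force: [0.3, -0.6, -0.1]
grip_width: 0.0855
```

```bash
python3 - <<'E'
from h import *
s=env.observe();p=np.array(s["position"]);R=np.array(s["tool_rot"])
out=[]
th=np.linspace(0,2*np.pi,60)
ax=np.array([-.643,0,.766]);u=np.array([0,1.,0]);v=np.cross(ax,u);mid=np.array([.5105,-.160,.2217])
D=.0195*(np.cos(th)[:,None]*u+np.sin(th)[:,None]*v)
for n,x,y in(("top",360,130),("scene",305,130)):
    im=env.get_image(n);f=5;im=np.clip(im*1.6,0,255).astype(np.uint8)
    w,h=80,90
    im=cv2.resize(im[y:y+h,x:x+w],None,fx=f,fy=f,interpolation=cv2.INTER_CUBIC)
    def line(P,col,c=True):
        q=((proj(n,P)-[x,y]+.5)*f).astype(int);cv2.polylines(im,[q],c,col,1)
    line(mid+.014*ax+D,(0,255,255));line(mid-.014*ax+D,(0,0,255))
    for dz,col in((.022,(0,255,0)),(.009,(255,100,0))):
        line(np.array([p+R[:,2]*dz-R[:,0]*.043,p+R[:,2]*dz+R[:,0]*.043]),col)
    line(np.array([p+R[:,2]*.022,p+R[:,2]*.1]),(255,0,255))
    out.append(im)
cv2.imwrite("pics/e.png",np.hstack(out))
E
```

```text
(no output)
```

View pics/e.png

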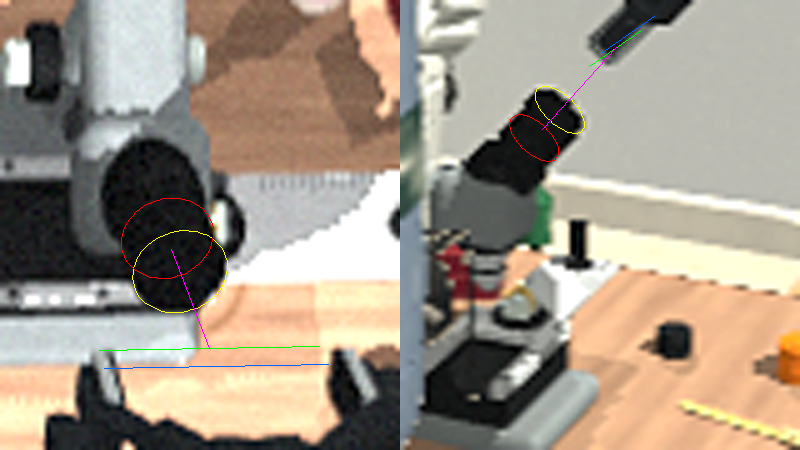

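Relative to the overlay, the fingers appear about 2 px right of prediction in the top view (midpoint about 220,350 against a predicted 210). That means the tool sits about 3 mm too far toward -y relative to the cap. I'll correct by +3 mm, close in, and compare directly.

Call:
arm_command([
  {"delta_pos":[5.8,0.6,-6.9],"dr":[0,0,0]},
  {"delta_pos":[5.8,0.6,-6.9],"dr":[0,0,0]},
  {"delta_pos":[5.8,0.6,-6.9],"dr":[0,0,0]},
  {"delta_pos":[5.8,0.6,-6.9],"dr":[0,0,0]},
  {"delta_pos":[5.8,0.6,-6.9],"dr":[0,0,0]},
  {"delta_pos":[0,0,0],"dr":[0,0,0]},
  {"delta_pos":[0,0,0],"dr":[0,0,0]},
])

```text
time_s: 3.1
position: [0.479, -0.1571, 0.2596]
tool_rot: [[0.001, -0.766, 0.643], [-1.0, -0.001, 0.001], [0.0, -0.643, -0.766]]
ft_force: [-0.1, 0.9, 0.5]
grip_width: 0.0853
```

```bash
python3 - <<'E'
from h import *
s=env.observe();p=np.array(s["position"]);R=np.array(s["tool_rot"]);print(p)
out=[]
for n,x,y in(("top",370,142),("scene",315,135)):
    im=env.get_image(n);f=8;im=np.clip(im*3.,0,255).astype(np.uint8)
    w,h=50,60
    im=cv2.resize(im[y:y+h,x:x+w],None,fx=f,fy=f,interpolation=cv2.INTER_CUBIC)
    q=((proj(n,[p,p+R[:,2]*.022,p+R[:,2]*.022-R[:,0]*.043,p+R[:,2]*.022+R[:,0]*.043])-[x,y]+.5)*f).astype(int)
    for a,c in zip(q,[(0,255,0),(0,0,255),(255,0,255),(255,0,255)]): cv2.circle(im,tuple(int(i) for i in a),3,c,-1)
    out.append(im)
cv2.imwrite("pics/f.png",np.hstack(out))
E
```

```text
[ 0.47899622 -0.15709017  0.259639  ]
```

View pics/f.png

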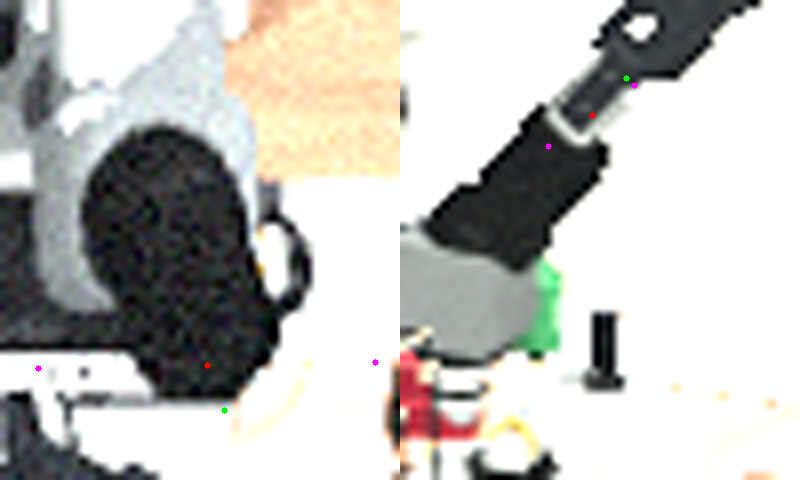

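The scene view shows the near fingertip's centre at (573,126), which lines up with the tool axis. With the jaws open, the tips sit 13 mm farther back, as the text says. The cap's centre line is on the tool axis to about 1 px. I'll advance 36 mm along the axis and close gently.

Call:
arm_command([
  {"delta_pos":[4.6,0,-5.5],"dr":[0,0,0]},
  {"delta_pos":[4.6,0,-5.5],"dr":[0,0,0]},
  {"delta_pos":[4.6,0,-5.5],"dr":[0,0,0]},
  {"delta_pos":[4.6,0,-5.5],"dr":[0,0,0]},
  {"delta_pos":[4.6,0,-5.5],"dr":[0,0,0]},
  {"delta_pos":[0,0,0],"dr":[0,0,0]},
])

```text
time_s: 3.8
position: [0.5022, -0.157, 0.2314]
tool_rot: [[0.001, -0.767, 0.642], [-1.0, -0.001, 0.001], [-0.001, -0.642, -0.767]]
ft_force: [0.2, -0.9, -0.6]
grip_width: 0.0856
```

Call:
arm_command([
  {"delta_pos":[0,0,0],"dr":[0,0,0]},
  {"delta_pos":[0,0,0],"dr":[0,0,0]},
  {"delta_pos":[0,0,0],"dr":[0,0,0]},
  {"delta_pos":[0,0,0],"dr":[0,0,0]},
], grip=0.53, squeeze=20)

```text
time_s: 4.2
position: [0.5018, -0.1572, 0.2325]
tool_rot: [[0.001, -0.766, 0.643], [-1.0, -0.001, -0.0], [0.001, -0.643, -0.766]]
ft_force: [-0.3, 0.3, 0.0]
grip_width: 0.0453
```

Call:
arm_command([
  {"delta_pos":[0,0,0],"dr":[0,0,0]},
  {"delta_pos":[0,0,0],"dr":[0,0,0]},
  {"delta_pos":[0,0,0],"dr":[0,0,0]},
], grip=0.48, squeeze=20)

```text
time_s: 4.5
position: [0.5019, -0.1573, 0.2324]
tool_rot: [[0.0, -0.766, 0.643], [-1.0, -0.001, -0.0], [0.001, -0.643, -0.766]]
ft_force: [-0.6, -0.6, 0.4]
grip_width: 0.041
```

Call:
arm_command([
  {"delta_pos":[0,0,0],"dr":[0,0,0]},
  {"delta_pos":[0,0,0],"dr":[0,0,0]},
  {"delta_pos":[0,0,0],"dr":[0,0,0]},
], grip=0.3, squeeze=60)

```text
time_s: 4.8
position: [0.5017, -0.1574, 0.2327]
tool_rot: [[0.0, -0.766, 0.643], [-1.0, -0.001, -0.001], [0.001, -0.643, -0.766]]
ft_force: [-5.5, -0.6, 4.5]
grip_width: 0.038
```

Call:
arm_command([
  {"delta_pos":[-0.64,0,0.77],"dr":[0,0,0]},
  {"delta_pos":[-0.64,0,0.77],"dr":[0,0,0]},
  {"delta_pos":[-0.64,0,0.77],"dr":[0,0,0]},
  {"delta_pos":[-0.64,0,0.77],"dr":[0,0,0]},
])

```text
time_s: 5.2
position: [0.4996, -0.1575, 0.2351]
tool_rot: [[0.0, -0.766, 0.643], [-1.0, -0.0, -0.0], [0.0, -0.643, -0.766]]
ft_force: [3.9, -2.1, -3.5]
grip_width: 0.0375
```

Call:
arm_command([
  {"delta_pos":[-0.64,0,0.77],"dr":[0,0,0]},
  {"delta_pos":[-0.64,0,0.77],"dr":[0,0,0]},
  {"delta_pos":[-0.64,0,0.77],"dr":[0,0,0]},
  {"delta_pos":[-0.64,0,0.77],"dr":[0,0,0]},
])

```text
time_s: 5.6
position: [0.4968, -0.1575, 0.2387]
tool_rot: [[0.0, -0.766, 0.643], [-1.0, -0.001, -0.001], [0.001, -0.643, -0.766]]
ft_force: [5.4, -3.9, -3.2]
grip_width: 0.0372
```

Call:
arm_command([
  {"delta_pos":[0,0,0],"dr":[0,0,0]},
  {"delta_pos":[-0.64,0,0.77],"dr":[0,0,0]},
  {"delta_pos":[-0.64,0,0.77],"dr":[0,0,0]},
  {"delta_pos":[-0.64,0,0.77],"dr":[0,0,0]},
], squeeze=80)

```text
time_s: 6.0
position: [0.4948, -0.1574, 0.241]
tool_rot: [[0.0, -0.766, 0.643], [-1.0, -0.001, -0.001], [0.001, -0.643, -0.766]]
ft_force: [1.1, -3.2, 0.3]
grip_width: 0.0371
```

```bash
python3 - <<'E'
from h import *
s=env.observe();p=np.array(s["position"]);R=np.array(s["tool_rot"]);print(p,s["ft_force"],s["wrist_torque"],s["grip_width"])
out=[]
for n,x,y in(("top",370,142),("scene",315,135)):
    im=env.get_image(n);f=8;im=np.clip(im*3.,0,255).astype(np.uint8)
    im=cv2.resize(im[y:y+60,x:x+50],None,fx=f,fy=f,interpolation=cv2.INTER_CUBIC)
    out.append(im)
cv2.imwrite("pics/g.png",np.hstack(out))
E
```

```text
[ 0.494823   -0.15736353  0.24104895] [ 1.06483339 -3.21650171  0.34410721] [-0.45766622  0.18210922 -0.31507295] 0.037122997761862155
```

View pics/g.png

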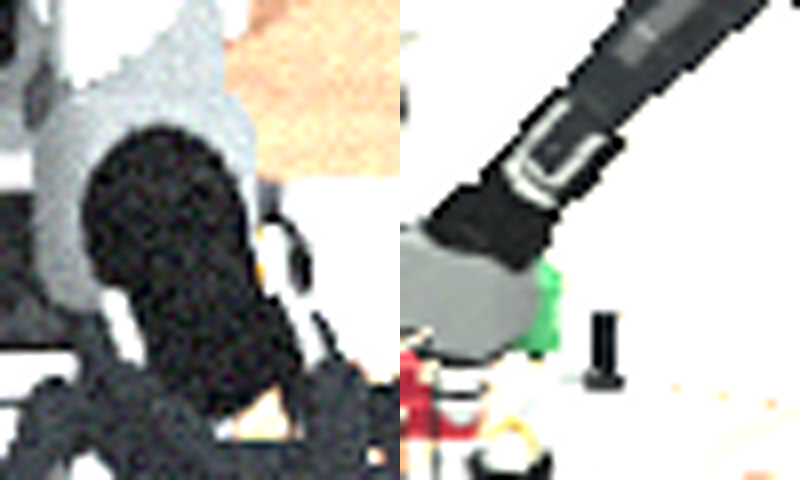

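Seen in both views, the cap moved up with the fingers (scene top corner (605,150) to about (620,138)), and the pull force has dropped, so the detents have released. I'll keep pulling along the axis.

Call:
arm_command([
  {"delta_pos":[-0.96,0,1.15],"dr":[0,0,0]},
  {"delta_pos":[-0.96,0,1.15],"dr":[0,0,0]},
  {"delta_pos":[-0.96,0,1.15],"dr":[0,0,0]},
  {"delta_pos":[-0.96,0,1.15],"dr":[0,0,0]},
  {"delta_pos":[-0.96,0,1.15],"dr":[0,0,0]},
  {"delta_pos":[-0.96,0,1.15],"dr":[0,0,0]},
  {"delta_pos":[-0.96,0,1.15],"dr":[0,0,0]},
  {"delta_pos":[-0.96,0,1.15],"dr":[0,0,0]},
  {"delta_pos":[-0.96,0,1.15],"dr":[0,0,0]},
  {"delta_pos":[-0.96,0,1.15],"dr":[0,0,0]},
  {"delta_pos":[-1.28,0,1.53],"dr":[0,0,0]},
  {"delta_pos":[-1.93,0,2.3],"dr":[0,0,0]},
  {"delta_pos":[-3.2,0,3.83],"dr":[0,0,0]},
  {"delta_pos":[-3.2,0,3.83],"dr":[0,0,0]},
  {"delta_pos":[-3.2,0,3.83],"dr":[0,0,0]},
  {"delta_pos":[-3.2,0,3.83],"dr":[0,0,0]},
  {"delta_pos":[0,0,0],"dr":[0,0,0]},
])

```text
time_s: 7.8
position: [0.469, -0.1573, 0.2721]
tool_rot: [[0.0, -0.766, 0.643], [-1.0, -0.001, -0.001], [0.001, -0.643, -0.766]]
ft_force: [0.4, -0.1, -0.7]
grip_width: 0.0369
```

```bash
python3 - <<'E'
from h import *
s=env.observe();p=np.array(s["position"]);print(p,s["ft_force"],s["wrist_torque"],s["grip_width"],s["q"])
n,x,y="scene",310,115
im=env.get_image(n);im=np.clip(im*3.,0,255).astype(np.uint8)
a=cv2.resize(im[y:y+75,x:x+60],None,fx=6,fy=6,interpolation=cv2.INTER_CUBIC)
t=cv2.imread("pics/top0.png")
b=cv2.resize(t[110:245,190:325],(450,450))
cv2.imwrite("pics/h.png",np.hstack([a,b]))
print("stereo front",[onz("top",(250,228),z) for z in(.40,.44)])
E
```

```text
[ 0.46901217 -0.1573184   0.2721082 ] [ 0.44303838 -0.07107726 -0.69159458] [ 0.05324258  0.41067873 -0.04007632] 0.03692991936928233 [-45.70225      3.99299352 105.37426831  38.75203299  47.2870787
  23.26954115]
stereo front [array([0.40513694, 0.11591247]), array([0.40246073, 0.11063773])]
```

View pics/h.png

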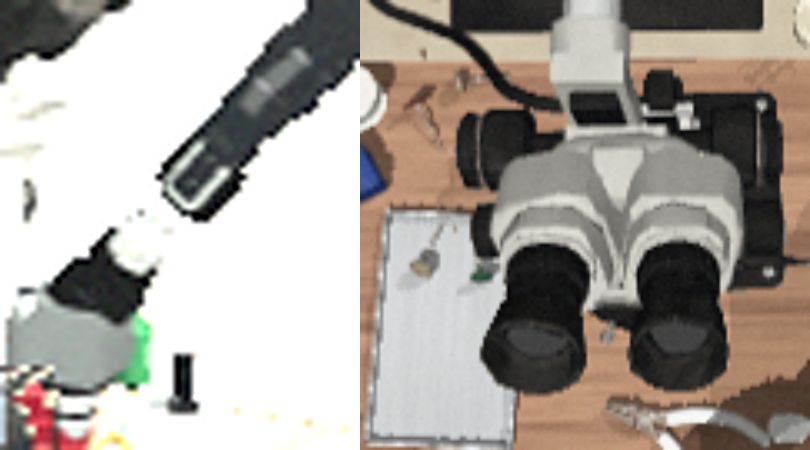

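The scene view shows the silver sleeve bare at (140,240), and the cap held flush in the fingers at (205,195). The stereo's front edge is at x≈.40. I'll carry the cap round it on the robot's side at x≈.32.

Call:
arm_command([
  {"delta_pos":[-14.9,0,1.8],"dr":[0,4,0]},
  {"delta_pos":[-14.9,0,1.8],"dr":[0,4,0]},
  {"delta_pos":[-14.9,0,1.8],"dr":[0,4,0]},
  {"delta_pos":[-14.9,0,1.8],"dr":[0,4,0]},
  {"delta_pos":[-14.9,0,1.8],"dr":[0,4,0]},
  {"delta_pos":[-14.9,0,1.8],"dr":[0,4,0]},
  {"delta_pos":[-14.9,0,1.8],"dr":[0,4,0]},
  {"delta_pos":[-14.9,0,1.8],"dr":[0,4,0]},
  {"delta_pos":[-14.9,0,1.8],"dr":[0,4,0]},
  {"delta_pos":[-14.9,0,1.8],"dr":[0,4,0]},
  {"delta_pos":[0,10,0],"dr":[0,0,3]},
  {"delta_pos":[0,10,0],"dr":[0,0,3]},
  {"delta_pos":[0,10,0],"dr":[0,0,3]},
  {"delta_pos":[0,10,0],"dr":[0,0,3]},
  {"delta_pos":[0,0,0],"dr":[0,0,0]},
])

```text
time_s: 9.35
position: [0.3202, -0.1162, 0.2895]
tool_rot: [[0.212, -0.977, 0.0], [-0.977, -0.212, 0.0], [-0.0, -0.0, -1.0]]
ft_force: [-0.5, -0.5, 0.5]
grip_width: 0.0374
```

Call:
arm_command([
  {"delta_pos":[0,10,0],"dr":[0,0,3]},
  {"delta_pos":[0,20,0],"dr":[0,0,3]},
  {"delta_pos":[0,20,0],"dr":[0,0,3]},
  {"delta_pos":[0,20,0],"dr":[0,0,3]},
  {"delta_pos":[0,20,0],"dr":[0,0,3]},
  {"delta_pos":[0,20,0],"dr":[0,0,3]},
  {"delta_pos":[0,20,0],"dr":[0,0,3]},
  {"delta_pos":[0,20,0],"dr":[0,0,3]},
  {"delta_pos":[0,20,0],"dr":[0,0,3]},
  {"delta_pos":[0,0,0],"dr":[0,0,0]},
])

```text
time_s: 10.35
position: [0.3199, 0.0544, 0.2895]
tool_rot: [[0.634, -0.773, 0.0], [-0.773, -0.634, 0.0], [-0.0, -0.0, -1.0]]
ft_force: [-0.1, -0.7, -1.2]
grip_width: 0.0375
```

Call:
arm_command([
  {"delta_pos":[0,18,0],"dr":[0,0,4]},
  {"delta_pos":[0,18,0],"dr":[0,0,4]},
  {"delta_pos":[0,18,0],"dr":[0,0,4]},
  {"delta_pos":[0,18,0],"dr":[0,0,4]},
  {"delta_pos":[0,18,0],"dr":[0,0,4]},
  {"delta_pos":[0,18,0],"dr":[0,0,4]},
  {"delta_pos":[0,18,0],"dr":[0,0,4]},
  {"delta_pos":[0,18,0],"dr":[0,0,4]},
  {"delta_pos":[0,18,0],"dr":[0,0,4]},
  {"delta_pos":[0,18,0],"dr":[0,0,4]},
  {"delta_pos":[7.5,5.4,0],"dr":[0,0,2.65]},
  {"delta_pos":[7.5,5.4,0],"dr":[0,0,2.65]},
  {"delta_pos":[7.5,5.4,0],"dr":[0,0,2.65]},
  {"delta_pos":[7.5,5.4,0],"dr":[0,0,2.65]},
  {"delta_pos":[18.6,0,-10],"dr":[0,0,0]},
  {"delta_pos":[18.6,0,-10],"dr":[0,0,0]},
  {"delta_pos":[18.6,0,-10],"dr":[0,0,0]},
  {"delta_pos":[18.6,0,-10],"dr":[0,0,0]},
  {"delta_pos":[18.6,0,-10],"dr":[0,0,0]},
  {"delta_pos":[0,0,0],"dr":[0,0,0]},
])

```text
time_s: 12.35
position: [0.4446, 0.2536, 0.2378]
tool_rot: [[1.0, -0.007, -0.002], [-0.007, -1.0, -0.001], [-0.002, 0.001, -1.0]]
ft_force: [-0.6, 0.8, -0.8]
grip_width: 0.0368
```

```bash
python3 - <<'E'
from h import *
s=env.observe();print(s["position"],s["ft_force"],s["wrist_torque"],s["q"])
a=env.get_image("top");b=env.get_image("scene")
a=cv2.resize(a[140:260,170:290],(400,400),interpolation=cv2.INTER_CUBIC)
b=cv2.resize(b[200:320,220:340],(400,400),interpolation=cv2.INTER_CUBIC)
cv2.imwrite("pics/i.png",np.hstack([a,b]))
E
```

```text
[0.4446472  0.25361781 0.23776669] [-0.63497057  0.81695213 -0.81161657] [-0.03655219 -0.05635815 -0.00086465] [ 1.64375153e+01  1.87625045e+01  8.17707067e+01 -1.71755959e-02
  7.96068765e+01  1.68656560e+01]
```

View pics/i.png

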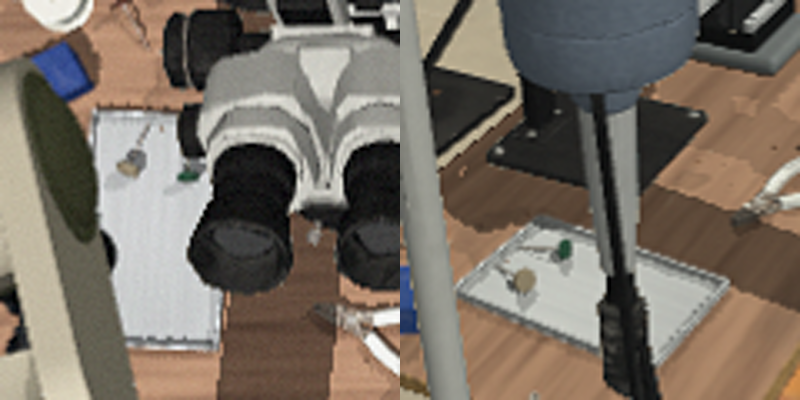

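The top view shows the gripper over the near, clear half of the tray, with the wheels well away at (130,165) and (190,170). Descending.

Call:
arm_command([
  {"delta_pos":[0,0,-12.5],"dr":[0,0,0]},
  {"delta_pos":[0,0,-12.5],"dr":[0,0,0]},
  {"delta_pos":[0,0,-12.5],"dr":[0,0,0]},
  {"delta_pos":[0,0,-12.5],"dr":[0,0,0]},
  {"delta_pos":[0,0,-12.5],"dr":[0,0,0]},
  {"delta_pos":[0,0,-12.5],"dr":[0,0,0]},
  {"delta_pos":[0,0,-12.5],"dr":[0,0,0]},
  {"delta_pos":[0,0,-12.5],"dr":[0,0,0]},
  {"delta_pos":[0,0,-12.5],"dr":[0,0,0]},
  {"delta_pos":[0,0,-12.5],"dr":[0,0,0]},
  {"delta_pos":[0,0,-12.5],"dr":[0,0,0]},
  {"delta_pos":[0,0,-12.5],"dr":[0,0,0]},
  {"delta_pos":[0,0,-12.5],"dr":[0,0,0]},
  {"delta_pos":[0,0,-8],"dr":[0,0,0]},
  {"delta_pos":[0,0,-6],"dr":[0,0,0]},
  {"delta_pos":[0,0,-3],"dr":[0,0,0]},
  {"delta_pos":[0,0,-2],"dr":[0,0,0]},
  {"delta_pos":[0,0,-2],"dr":[0,0,0]},
  {"delta_pos":[0,0,-2],"dr":[0,0,0]},
  {"delta_pos":[0,0,0],"dr":[0,0,0]},
])

```text
time_s: 14.45
position: [0.4432, 0.2544, 0.0539]
tool_rot: [[1.0, -0.006, -0.0], [-0.006, -1.0, -0.0], [-0.0, 0.0, -1.0]]
ft_force: [-0.5, -0.7, -0.6]
grip_width: 0.0372
```

Call:
arm_command([
  {"delta_pos":[0,0,-1.5],"dr":[0,0,0]},
  {"delta_pos":[0,0,-1.5],"dr":[0,0,0]},
  {"delta_pos":[0,0,-1.5],"dr":[0,0,0]},
  {"delta_pos":[0,0,-1.5],"dr":[0,0,0]},
  {"delta_pos":[0,0,-1.5],"dr":[0,0,0]},
  {"delta_pos":[0,0,-1.5],"dr":[0,0,0]},
])

```text
time_s: 15.05
position: [0.4432, 0.2544, 0.0448]
tool_rot: [[1.0, -0.006, -0.0], [-0.006, -1.0, -0.0], [-0.0, 0.0, -1.0]]
ft_force: [-0.2, -0.2, -0.4]
grip_width: 0.0372
```

Call:
arm_command([
  {"delta_pos":[0,0,-1.5],"dr":[0,0,0]},
  {"delta_pos":[0,0,-1.5],"dr":[0,0,0]},
  {"delta_pos":[0,0,-1.5],"dr":[0,0,0]},
  {"delta_pos":[0,0,-1.5],"dr":[0,0,0]},
  {"delta_pos":[0,0,0],"dr":[0,0,0]},
])

```text
time_s: 15.55
position: [0.4431, 0.2544, 0.0387]
tool_rot: [[1.0, -0.006, -0.0], [-0.006, -1.0, -0.0], [-0.0, 0.0, -1.0]]
ft_force: [0.4, -0.2, 0.0]
grip_width: 0.037
```

Call:
arm_command([
  {"delta_pos":[0,0,-1],"dr":[0,0,0]},
  {"delta_pos":[0,0,-1],"dr":[0,0,0]},
  {"delta_pos":[0,0,-1],"dr":[0,0,0]},
])

```text
time_s: 15.85
position: [0.4432, 0.2544, 0.0359]
tool_rot: [[1.0, -0.006, -0.0], [-0.006, -1.0, -0.0], [-0.0, 0.0, -1.0]]
ft_force: [0.3, 0.6, -0.2]
grip_width: 0.037
```

Call:
arm_command([
  {"delta_pos":[0,0,-1],"dr":[0,0,0]},
  {"delta_pos":[0,0,-1],"dr":[0,0,0]},
])

```text
time_s: 16.05
position: [0.4432, 0.2544, 0.0339]
tool_rot: [[1.0, -0.006, 0.0], [-0.006, -1.0, 0.0], [0.0, -0.0, -1.0]]
ft_force: [-0.5, 1.0, 0.2]
grip_width: 0.0371
```

Call:
arm_command([
  {"delta_pos":[0,0,-1],"dr":[0,0,0]},
  {"delta_pos":[0,0,-1],"dr":[0,0,0]},
])

```text
time_s: 16.25
position: [0.4432, 0.2544, 0.0319]
tool_rot: [[1.0, -0.006, 0.0], [-0.006, -1.0, 0.0], [0.0, -0.0, -1.0]]
ft_force: [0.1, 0.4, -1.3]
grip_width: 0.0371
```

Call:
arm_command([
  {"delta_pos":[0,0,-1],"dr":[0,0,0]},
  {"delta_pos":[0,0,0],"dr":[0,0,0]},
])

```text
time_s: 16.45
position: [0.4432, 0.2544, 0.0308]
tool_rot: [[1.0, -0.006, -0.0], [-0.006, -1.0, -0.0], [-0.0, 0.0, -1.0]]
ft_force: [0.1, 0.2, -0.4]
grip_width: 0.0373
```

Call:
arm_command([
  {"delta_pos":[0,0,-1],"dr":[0,0,0]},
  {"delta_pos":[0,0,0],"dr":[0,0,0]},
])

```text
time_s: 16.65
position: [0.4433, 0.2544, 0.0302]
tool_rot: [[1.0, -0.006, 0.0], [-0.006, -1.0, 0.0], [0.0, -0.0, -1.0]]
ft_force: [-0.5, -0.7, 3.2]
grip_width: 0.037
```

Call:
arm_command([
  {"delta_pos":[0,0,0],"dr":[0,0,0]},
  {"delta_pos":[0,0,0],"dr":[0,0,0]},
  {"delta_pos":[0,0,0],"dr":[0,0,0]},
  {"delta_pos":[0,0,0],"dr":[0,0,0]},
], grip=0.58)

```text
time_s: 17.05
position: [0.4432, 0.2544, 0.0299]
tool_rot: [[1.0, -0.006, -0.0], [-0.006, -1.0, -0.0], [-0.0, 0.0, -1.0]]
ft_force: [-0.3, 0.1, -0.7]
grip_width: 0.0495
```

Call:
arm_command([
  {"delta_pos":[0,0,2],"dr":[0,0,0]},
  {"delta_pos":[0,0,4],"dr":[0,0,0]},
  {"delta_pos":[0,0,6],"dr":[0,0,0]},
  {"delta_pos":[0,0,10],"dr":[0,0,0]},
  {"delta_pos":[0,0,12],"dr":[0,0,0]},
  {"delta_pos":[0,0,15],"dr":[0,0,0]},
  {"delta_pos":[0,0,15],"dr":[0,0,0]},
  {"delta_pos":[0,0,15],"dr":[0,0,0]},
  {"delta_pos":[0,0,15],"dr":[0,0,0]},
  {"delta_pos":[0,0,15],"dr":[0,0,0]},
  {"delta_pos":[0,0,15],"dr":[0,0,0]},
  {"delta_pos":[0,0,15],"dr":[0,0,0]},
  {"delta_pos":[0,0,15],"dr":[0,0,0]},
  {"delta_pos":[0,0,15],"dr":[0,0,0]},
  {"delta_pos":[0,0,15],"dr":[0,0,0]},
  {"delta_pos":[-10,0,15],"dr":[0,0,0]},
  {"delta_pos":[-20,0,15],"dr":[0,0,0]},
  {"delta_pos":[-30,0,10],"dr":[0,0,0]},
  {"delta_pos":[-30,0,10],"dr":[0,0,0]},
  {"delta_pos":[-33,0,0],"dr":[0,0,0]},
])

```text
time_s: 19.05
position: [0.3194, 0.2544, 0.2657]
tool_rot: [[1.0, -0.007, 0.003], [-0.007, -1.0, 0.001], [0.003, -0.001, -1.0]]
ft_force: [0.6, 0.7, 0.1]
grip_width: 0.0497
```

Call:
arm_command([
  {"delta_pos":[0,-12,0],"dr":[0,0,-3]},
  {"delta_pos":[0,-24,0],"dr":[0,0,-4.5]},
  {"delta_pos":[0,-24,0],"dr":[0,0,-4.5]},
  {"delta_pos":[0,-24,0],"dr":[0,0,-4.5]},
  {"delta_pos":[0,-24,0],"dr":[0,0,-4.5]},
  {"delta_pos":[0,-24,0],"dr":[0,0,-4.5]},
  {"delta_pos":[0,-24,0],"dr":[0,0,-4.5]},
  {"delta_pos":[0,-24,0],"dr":[0,0,-4.5]},
  {"delta_pos":[0,-24,0],"dr":[0,0,-4.5]},
  {"delta_pos":[0,-24,0],"dr":[0,0,-4.5]},
  {"delta_pos":[0,-24,0],"dr":[0,0,-4.5]},
  {"delta_pos":[0,-24,0],"dr":[0,0,-4.5]},
  {"delta_pos":[0,-24,0],"dr":[0,0,-4.5]},
  {"delta_pos":[0,-24,0],"dr":[0,0,-4.5]},
  {"delta_pos":[0,-24,0],"dr":[0,0,-4.5]},
  {"delta_pos":[0,-24,0],"dr":[0,0,-4.5]},
  {"delta_pos":[0,-24,0],"dr":[0,0,-4.5]},
  {"delta_pos":[0,-24,0],"dr":[0,0,-4.5]},
  {"delta_pos":[0,-24,0],"dr":[0,0,-4.5]},
  {"delta_pos":[0,-24,0],"dr":[0,0,-4.5]},
], grip=0.6)

```text
time_s: 21.05
position: [0.3199, -0.215, 0.2645]
tool_rot: [[0.015, -1.0, 0.0], [-1.0, -0.015, -0.001], [0.001, -0.0, -1.0]]
ft_force: [0.1, 0.0, 0.2]
grip_width: 0.0514
```

Call:
arm_command([
  {"delta_pos":[0,-24,0],"dr":[0,0,0]},
  {"delta_pos":[0,-24,0],"dr":[0,0,0]},
  {"delta_pos":[0,-24,0],"dr":[0,0,0]},
  {"delta_pos":[0,-14,0],"dr":[0,0,0]},
  {"delta_pos":[12,-7,0],"dr":[0,0,0]},
  {"delta_pos":[22,0,0],"dr":[0,0,0]},
  {"delta_pos":[22,0,0],"dr":[0,0,0]},
  {"delta_pos":[22,0,0],"dr":[0,0,0]},
  {"delta_pos":[22,0,0],"dr":[0,0,0]},
  {"delta_pos":[22,0,0],"dr":[0,0,0]},
  {"delta_pos":[22,0,0],"dr":[0,0,0]},
  {"delta_pos":[22,0,0],"dr":[0,0,0]},
  {"delta_pos":[22,0,0],"dr":[0,0,0]},
  {"delta_pos":[22,0,0],"dr":[0,0,0]},
  {"delta_pos":[15,0,0],"dr":[0,0,0]},
  {"delta_pos":[8,0,0],"dr":[0,0,0]},
  {"delta_pos":[0,0,0],"dr":[0,0,0]},
  {"delta_pos":[0,0,0],"dr":[0,0,0]},
])

```text
time_s: 22.85
position: [0.5527, -0.3066, 0.264]
tool_rot: [[0.02, -1.0, -0.0], [-1.0, -0.02, 0.0], [-0.0, 0.0, -1.0]]
ft_force: [-0.2, -0.7, 0.0]
grip_width: 0.0514
```

Call:
arm_command([
  {"delta_pos":[0,-5.2,-10],"dr":[0,0,-0.6]},
  {"delta_pos":[0,-5.2,-15],"dr":[0,0,-0.5]},
  {"delta_pos":[0,0,-18],"dr":[0,0,0]},
  {"delta_pos":[0,0,-18],"dr":[0,0,0]},
  {"delta_pos":[0,0,-18],"dr":[0,0,0]},
  {"delta_pos":[0,0,-18],"dr":[0,0,0]},
  {"delta_pos":[0,0,-18],"dr":[0,0,0]},
  {"delta_pos":[0,0,-12],"dr":[0,0,0]},
  {"delta_pos":[0,0,-8],"dr":[0,0,0]},
  {"delta_pos":[0,0,-6],"dr":[0,0,0]},
  {"delta_pos":[0,0,-4],"dr":[0,0,0]},
  {"delta_pos":[0,0,0],"dr":[0,0,0]},
])

```text
time_s: 24.05
position: [0.5532, -0.317, 0.1188]
tool_rot: [[0.001, -1.0, -0.0], [-1.0, -0.001, 0.0], [-0.0, 0.0, -1.0]]
ft_force: [0.7, -0.0, -0.3]
grip_width: 0.0511
```

Call:
arm_command([
  {"delta_pos":[0,0,-5],"dr":[0,0,0]},
  {"delta_pos":[0,0,-5],"dr":[0,0,0]},
  {"delta_pos":[0,0,-5],"dr":[0,0,0]},
  {"delta_pos":[0,0,-5],"dr":[0,0,0]},
  {"delta_pos":[0,0,-5],"dr":[0,0,0]},
  {"delta_pos":[0,0,-5],"dr":[0,0,0]},
  {"delta_pos":[0,0,0],"dr":[0,0,0]},
])

```text
time_s: 24.75
position: [0.553, -0.3168, 0.0881]
tool_rot: [[0.001, -1.0, -0.001], [-1.0, -0.001, 0.001], [-0.001, 0.001, -1.0]]
ft_force: [0.5, -0.5, -0.2]
grip_width: 0.0512
```

Now closing lightly on the knob.

Call:
arm_command([
  {"delta_pos":[0,0,0],"dr":[0,0,0]},
  {"delta_pos":[0,0,0],"dr":[0,0,0]},
  {"delta_pos":[0,0,0],"dr":[0,0,0]},
  {"delta_pos":[0,0,0],"dr":[0,0,0]},
  {"delta_pos":[0,0,0],"dr":[0,0,0]},
  {"delta_pos":[0,0,0],"dr":[0,0,0]},
], grip=0.1, squeeze=25)

```text
time_s: 25.35
position: [0.5533, -0.3169, 0.0893]
tool_rot: [[0.001, -1.0, 0.0], [-1.0, -0.001, -0.0], [0.0, -0.0, -1.0]]
ft_force: [-0.6, 1.6, 3.8]
grip_width: 0.0142
```

Call:
arm_command([
  {"delta_pos":[0,2,0],"dr":[0,0,0]},
  {"delta_pos":[0,3,0],"dr":[0,0,0]},
  {"delta_pos":[0,4,0],"dr":[0,0,0]},
  {"delta_pos":[0,4,0],"dr":[0,0,0]},
  {"delta_pos":[0,4,0],"dr":[0,0,0]},
  {"delta_pos":[0,4,0],"dr":[0,0,0]},
  {"delta_pos":[0,4,0],"dr":[0,0,0]},
  {"delta_pos":[0,4,0],"dr":[0,0,0]},
  {"delta_pos":[0,4,0],"dr":[0,0,0]},
  {"delta_pos":[0,4,0],"dr":[0,0,0]},
  {"delta_pos":[0,4,0],"dr":[0,0,0]},
  {"delta_pos":[0,3,0],"dr":[0,0,0]},
  {"delta_pos":[0,2,0],"dr":[0,0,0]},
  {"delta_pos":[0,1,0],"dr":[0,0,0]},
])

```text
time_s: 26.75
position: [0.5534, -0.2697, 0.0893]
tool_rot: [[0.001, -1.0, 0.0], [-1.0, -0.001, -0.001], [0.001, -0.0, -1.0]]
ft_force: [-0.1, -2.7, 5.4]
grip_width: 0.0143
```

Call:
arm_command([
  {"delta_pos":[0,1,0],"dr":[0,0,0]},
  {"delta_pos":[0,1,0],"dr":[0,0,0]},
  {"delta_pos":[0,1,0],"dr":[0,0,0]},
  {"delta_pos":[0,1,0],"dr":[0,0,0]},
  {"delta_pos":[0,1,0],"dr":[0,0,0]},
])

```text
time_s: 27.25
position: [0.5533, -0.2648, 0.0893]
tool_rot: [[0.001, -1.0, 0.001], [-1.0, -0.001, -0.001], [0.001, -0.001, -1.0]]
ft_force: [-0.2, -2.9, 5.1]
grip_width: 0.0139
```

Call:
arm_command([
  {"delta_pos":[0,1,0],"dr":[0,0,0]},
  {"delta_pos":[0,1,0],"dr":[0,0,0]},
])

```text
time_s: 27.45
position: [0.5534, -0.2634, 0.0893]
tool_rot: [[0.001, -1.0, 0.001], [-1.0, -0.001, -0.002], [0.002, -0.001, -1.0]]
ft_force: [-1.6, -7.6, 3.5]
grip_width: 0.0139
```

Call:
arm_command([
  {"delta_pos":[0,0.7,0],"dr":[0,0,0]},
  {"delta_pos":[0,0,0],"dr":[0,0,0]},
])

```text
time_s: 27.65
position: [0.5534, -0.2634, 0.0893]
tool_rot: [[0.001, -1.0, 0.001], [-1.0, -0.001, -0.003], [0.003, -0.001, -1.0]]
ft_force: [-1.4, -7.9, 3.6]
grip_width: 0.0137
```

Call:
arm_command([
  {"delta_pos":[0,0.8,0],"dr":[0,0,0]},
  {"delta_pos":[0,0.8,0],"dr":[0,0,0]},
  {"delta_pos":[0,0,0],"dr":[0,0,0]},
])

```text
time_s: 27.95
position: [0.5534, -0.2633, 0.0894]
tool_rot: [[0.0, -1.0, 0.001], [-1.0, -0.0, -0.006], [0.006, -0.001, -1.0]]
ft_force: [-1.9, -13.5, 2.2]
grip_width: 0.0142
```

Call:
arm_command([
  {"delta_pos":[0,1,0],"dr":[0,0,0]},
  {"delta_pos":[0,1,0],"dr":[0,0,0]},
  {"delta_pos":[0,0,0],"dr":[0,0,0]},
])

```text
time_s: 28.25
position: [0.5534, -0.2631, 0.0894]
tool_rot: [[-0.0, -1.0, 0.002], [-1.0, 0.0, -0.009], [0.009, -0.002, -1.0]]
ft_force: [-2.8, -22.9, -1.1]
grip_width: 0.0141
```

Call:
arm_command([
  {"delta_pos":[0,-1.5,0],"dr":[0,0,0]},
  {"delta_pos":[0,-1.5,0],"dr":[0,0,0]},
  {"delta_pos":[0,0,0],"dr":[0,0,0]},
])

```text
time_s: 28.55
position: [0.5534, -0.2633, 0.0894]
tool_rot: [[0.0, -1.0, 0.001], [-1.0, -0.0, -0.003], [0.003, -0.001, -1.0]]
ft_force: [-2.6, -10.4, 3.0]
grip_width: 0.0138
```

Call:
arm_command([
  {"delta_pos":[0,0,0],"dr":[0,0,0]},
  {"delta_pos":[0,0,0],"dr":[0,0,0]},
  {"delta_pos":[0,0,0],"dr":[0,0,0]},
  {"delta_pos":[0,0,0],"dr":[0,0,0]},
], grip=0.45)

```text
time_s: 28.95
position: [0.5534, -0.2632, 0.0891]
tool_rot: [[0.0, -1.0, 0.001], [-1.0, -0.0, -0.003], [0.003, -0.001, -1.0]]
ft_force: [-0.7, -12.6, 1.8]
grip_width: 0.0387
```

Call:
arm_command([
  {"delta_pos":[0,0,4],"dr":[0,0,0]},
  {"delta_pos":[0,0,8],"dr":[0,0,0]},
  {"delta_pos":[0,0,12],"dr":[0,0,0]},
  {"delta_pos":[0,0,12],"dr":[0,0,0]},
  {"delta_pos":[0,0,12],"dr":[0,0,0]},
  {"delta_pos":[0,-10,12],"dr":[0,0,0]},
  {"delta_pos":[0,-20,12],"dr":[0,0,0]},
  {"delta_pos":[0,-20,12],"dr":[0,0,0]},
  {"delta_pos":[0,-20,12],"dr":[0,0,0]},
  {"delta_pos":[-20,-20,12],"dr":[0,0,0]},
  {"delta_pos":[-20,-20,12],"dr":[0,0,0]},
  {"delta_pos":[-20,-20,12],"dr":[0,0,0]},
  {"delta_pos":[-20,-20,10],"dr":[0,0,0]},
  {"delta_pos":[-20,-10,10],"dr":[0,0,0]},
  {"delta_pos":[-20,0,0],"dr":[0,0,0]},
  {"delta_pos":[-20,0,0],"dr":[0,0,0]},
  {"delta_pos":[-20,0,0],"dr":[0,0,0]},
  {"delta_pos":[-20,0,0],"dr":[0,0,0]},
  {"delta_pos":[-10,0,0],"dr":[0,0,0]},
  {"delta_pos":[0,0,0],"dr":[0,0,0]},
])

```text
time_s: 30.95
position: [0.3627, -0.4216, 0.2416]
tool_rot: [[-0.0, -1.0, 0.0], [-1.0, 0.0, -0.0], [0.0, -0.0, -1.0]]
ft_force: [-0.1, -0.2, -0.1]
grip_width: 0.0382
```

```bash
python3 - <<'E'
from h import *
s=env.observe();print(s["position"],s["ft_force"],s["time_s"])
a=env.get_image("top");b=env.get_image("scene")
z=lambda im,x,y,w,h,W,H:cv2.resize(im[y:y+h,x:x+w],(W,H),interpolation=cv2.INTER_CUBIC)
top=np.hstack([z(a,180,155,80,60,400,300)*0+z(a,180,160,100,75,400,300),z(a,345,120,115,86,400,300)])
bot=np.hstack([z(b,220,235,120,90,400,300),z(b,300,140,100,75,400,300)])
cv2.imwrite("pics/j.png",np.vstack([top,bot]))
E
```

```text
[ 0.36265506 -0.42162317  0.24164246] [-0.05983653 -0.20158009 -0.11324874] 30.95
```

View pics/j.png

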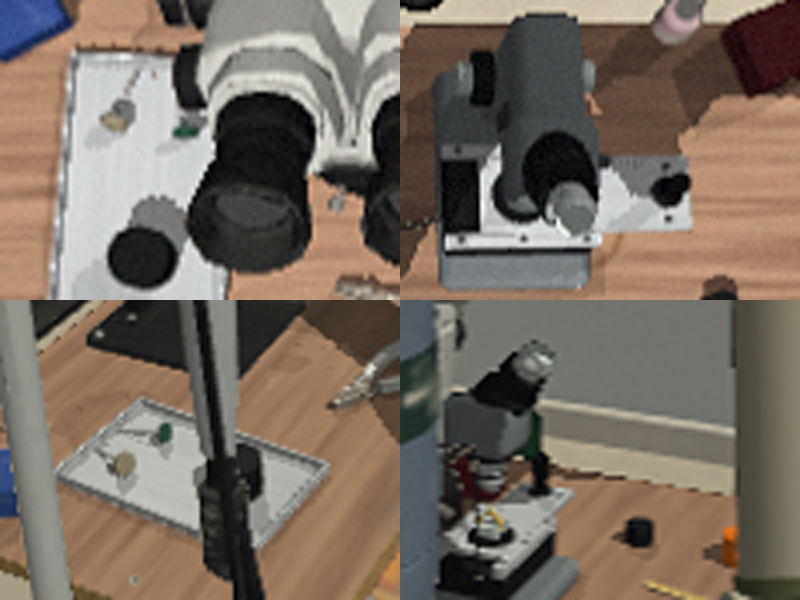

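The last picture shows the cap standing in the tray (top-left panel, 140,258), the sleeve bare and the ring under the lens. One thing doesn't fit, though. After I opened the jaws on the knob, 12 N still pushed back in -y, so part of the gripper was touching the scope. The stop I felt may not have been the carriage's own. To check, I'll turn the tool 90°, shut the fingers and push the knob from behind, which keeps the body well away from the scope.

Call:
arm_command([
  {"delta_pos":[10.55,5.1,-5.5],"dr":[0,0,5]},
  {"delta_pos":[10.55,5.1,-5.5],"dr":[0,0,5]},
  {"delta_pos":[10.55,5.1,-5.5],"dr":[0,0,5]},
  {"delta_pos":[10.55,5.1,-5.5],"dr":[0,0,5]},
  {"delta_pos":[10.55,5.1,-5.5],"dr":[0,0,5]},
  {"delta_pos":[10.55,5.1,-5.5],"dr":[0,0,5]},
  {"delta_pos":[10.55,5.1,-5.5],"dr":[0,0,5]},
  {"delta_pos":[10.55,5.1,-5.5],"dr":[0,0,5]},
  {"delta_pos":[10.55,5.1,-5.5],"dr":[0,0,5]},
  {"delta_pos":[10.55,5.1,-5.5],"dr":[0,0,5]},
  {"delta_pos":[10.55,5.1,-5.5],"dr":[0,0,5]},
  {"delta_pos":[10.55,5.1,-5.5],"dr":[0,0,5]},
  {"delta_pos":[10.55,5.1,-5.5],"dr":[0,0,5]},
  {"delta_pos":[10.55,5.1,-5.5],"dr":[0,0,5]},
  {"delta_pos":[10.55,5.1,-5.5],"dr":[0,0,5]},
  {"delta_pos":[10.55,5.1,-5.5],"dr":[0,0,5]},
  {"delta_pos":[10.55,5.1,-5.5],"dr":[0,0,5]},
  {"delta_pos":[10.55,5.1,-5.5],"dr":[0,0,5]},
  {"delta_pos":[0,0,0],"dr":[0,0,0]},
  {"delta_pos":[0,0,0],"dr":[0,0,0]},
], grip=0, squeeze=20)

```text
time_s: 33.05
position: [0.5535, -0.3296, 0.1418]
tool_rot: [[1.0, -0.0, -0.0], [-0.0, -1.0, 0.0], [-0.0, -0.0, -1.0]]
ft_force: [-0.6, -0.0, 0.6]
grip_width: 0.0001
```

Call:
arm_command([
  {"delta_pos":[0,0,-10],"dr":[0,0,0]},
  {"delta_pos":[0,0,-12],"dr":[0,0,0]},
  {"delta_pos":[0,0,-12],"dr":[0,0,0]},
  {"delta_pos":[0,0,-10],"dr":[0,0,0]},
  {"delta_pos":[0,0,-8],"dr":[0,0,0]},
  {"delta_pos":[0,0,-3],"dr":[0,0,0]},
  {"delta_pos":[0,0,0],"dr":[0,0,0]},
])

```text
time_s: 33.75
position: [0.553, -0.3299, 0.0865]
tool_rot: [[1.0, 0.001, -0.001], [0.001, -1.0, 0.0], [-0.001, -0.0, -1.0]]
ft_force: [-0.4, 0.6, 0.3]
grip_width: 0.0002
```

Call:
arm_command([
  {"delta_pos":[0,5,0],"dr":[0,0,0]},
  {"delta_pos":[0,8,0],"dr":[0,0,0]},
  {"delta_pos":[0,8,0],"dr":[0,0,0]},
  {"delta_pos":[0,8,0],"dr":[0,0,0]},
  {"delta_pos":[0,6,0],"dr":[0,0,0]},
  {"delta_pos":[0,5,0],"dr":[0,0,0]},
  {"delta_pos":[0,2,0],"dr":[0,0,0]},
  {"delta_pos":[0,1,0],"dr":[0,0,0]},
  {"delta_pos":[0,1,0],"dr":[0,0,0]},
  {"delta_pos":[0,1,0],"dr":[0,0,0]},
])

```text
time_s: 34.75
position: [0.5531, -0.2851, 0.0869]
tool_rot: [[1.0, 0.001, 0.0], [0.001, -1.0, -0.0], [0.0, 0.0, -1.0]]
ft_force: [-0.2, 0.1, -0.9]
grip_width: 0.0004
```

Call:
arm_command([
  {"delta_pos":[0,1,0],"dr":[0,0,0]},
  {"delta_pos":[0,1,0],"dr":[0,0,0]},
  {"delta_pos":[0,1,0],"dr":[0,0,0]},
])

```text
time_s: 35.05
position: [0.5531, -0.282, 0.0869]
tool_rot: [[1.0, 0.001, 0.0], [0.001, -1.0, -0.0], [0.0, 0.0, -1.0]]
ft_force: [0.4, -3.7, 0.0]
grip_width: 0.0
```

Call:
arm_command([
  {"delta_pos":[0,1,0],"dr":[0,0,0]},
  {"delta_pos":[0,1,0],"dr":[0,0,0]},
])

```text
time_s: 35.25
position: [0.5531, -0.2818, 0.0871]
tool_rot: [[1.0, 0.001, 0.001], [0.001, -1.0, -0.004], [0.001, 0.004, -1.0]]
ft_force: [-1.1, -12.3, -3.1]
grip_width: 0.0003
```

Call:
arm_command([
  {"delta_pos":[0,1,0],"dr":[0,0,0]},
  {"delta_pos":[0,1,0],"dr":[0,0,0]},
  {"delta_pos":[0,0,0],"dr":[0,0,0]},
])

```text
time_s: 35.55
position: [0.5531, -0.2816, 0.0872]
tool_rot: [[1.0, -0.0, 0.001], [-0.0, -1.0, -0.007], [0.001, 0.007, -1.0]]
ft_force: [-1.4, -16.7, -5.1]
grip_width: -0.0001
```

Call:
arm_command([
  {"delta_pos":[0,-3,0],"dr":[0,0,0]},
  {"delta_pos":[0,-4,0],"dr":[0,0,0]},
  {"delta_pos":[0,-8,0],"dr":[0,0,0]},
  {"delta_pos":[0,-10,0],"dr":[0,0,0]},
  {"delta_pos":[0,-10,5],"dr":[0,0,0]},
  {"delta_pos":[0,-10,12],"dr":[0,0,0]},
  {"delta_pos":[-5,-10,15],"dr":[0,0,0]},
  {"delta_pos":[-15,-10,15],"dr":[0,0,0]},
  {"delta_pos":[-15,-10,15],"dr":[0,0,0]},
  {"delta_pos":[-15,-10,15],"dr":[0,0,0]},
  {"delta_pos":[-15,-10,15],"dr":[0,0,0]},
  {"delta_pos":[-15,-10,15],"dr":[0,0,0]},
  {"delta_pos":[-15,-5,10],"dr":[0,0,0]},
  {"delta_pos":[0,0,0],"dr":[0,0,0]},
  {"delta_pos":[0,0,0],"dr":[0,0,0]},
])

```text
time_s: 37.05
position: [0.4578, -0.3878, 0.2039]
tool_rot: [[1.0, 0.0, -0.0], [0.0, -1.0, 0.0], [-0.0, -0.0, -1.0]]
ft_force: [-0.7, -0.1, -0.2]
grip_width: 0.0003
```

```bash
python3 - <<'E'
from h import *
s=env.observe();print(s["time_s"],s["position"],s["ft_force"])
# numeric check: cap blob in the tray and knob column, vs picture model
a=env.get_image("top");g=cv2.cvtColor(a,cv2.COLOR_BGR2GRAY)
q=proj("top",[.443,.254,.0305])[0];x,y=q.astype(int);m=g[y-12:y+13,x-12:x+13]<45
n,l,st,ce=cv2.connectedComponentsWithStats(m.astype(np.uint8));i=1+st[1:,4].argmax()
print("cap",onz("top",ce[i]+[x-12,y-12],.0305),st[i])
b=cv2.cvtColor(env.get_image("scene"),cv2.COLOR_BGR2GRAY)
for yk in(-.2585,-.2635,-.2685):
    for n,im in(("top",g),("scene",b)):
        print(yk,n,[int(im[int(round(v)),int(round(u))]) for u,v in proj(n,[[.553,yk,z] for z in(.065,.078,.090)])])
env.close_job()
E
```

```text
37.05 [ 0.45780922 -0.38779933  0.2038797 ] [-0.6546822  -0.14441663 -0.15739336]
cap [0.44186735 0.2507005 ] [  6   6  17  15 199]
-0.2585 top [13, 7, 31]
-0.2585 scene [7, 15, 29]
-0.2635 top [17, 22, 25]
-0.2635 scene [17, 17, 27]
-0.2685 top [24, 23, 16]
-0.2685 scene [17, 15, 22]
the job is handed in; nothing more can be done
```

I handed the job in at about 37 s, with the cap standing in the tray, the carriage against its stop and the robot touching nothing.

- **Cap:** I pulled it straight off along the eyepiece axis, carried it round the robot's side of the stereo microscope, and set it open end down on the clear half of the tray. I released it only after light floor contact (about 3 N). The final picture shows it standing upright, at about (0.442, 0.251).
- **Carriage:** I pushed it in by its knob until it stopped, about 53.5 mm by the arm's own reading against the nominal 55 mm.

**Checks that disagreed:**
- **Carriage stop:** after I opened the jaws on the knob, about 12 N of side force remained. I could not tell what was touching; it may have been part of the gripper against the scope. I then pushed the knob again from behind with shut fingers and the gripper body clear. The carriage did not move under 17 N, far above its 2.5 N friction, so I take it as home. The knob stands at about y = -0.2635, against roughly -0.262 expected.
- **Camera heights:** they came out about 5 mm below the stated ones, so I took the stated heights for the grasps; the contacts agreed with them.
- **Last pixel test on the knob:** it was dark at all three positions tried, so it only confirms the knob to within about 5 mm.

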